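# Lay the idler roller in its saddles and hold the conveyor's tensioner arm back

## Task

Get the conveyor take-up stand ready for its belt: first lay the loose idler roller into the stand's two V-notched saddles, so that both axle ends rest level at the bottom of their notches, and let go of it. Then take the spring-loaded tensioner arm by its handle, swing it forward and down against its spring all the way to its stop, and finish while still holding it there with the gripper, as it springs back when let go. Leave the can, oil can, spanner and roll of tape around the work where they are.

Things in the scene. Friction and masses are not known exactly. Their poses are not given: they have to be found in the camera images.
- roller: Loose idler roller, about 0.25 kg: grey plastic cylinder, 34 mm diameter, 90 mm long, on a 14 mm steel axle that sticks out 26 mm at each end (142 mm overall). Origin at its middle, on its axis; y runs along the axle. It starts lying on the table left of the stand, axis level and 18 mm up; it can roll. Either way round is right.
- stand: Take-up stand fixed to the table: aluminium plate 150 mm (x) by 285 mm (y from -160 to +125), 12 mm thick, with two steel V-saddles and, at its +y end, a grey spring drum (pivot), the steel tensioner arm (at y = 74 mm) and a stop post with rubber buffer. Origin on the table, z up. The arm swings in its x-z plane; forward is its +x.
- saddle_mid (a point): Where the roller's middle lies when seated: 54.9 mm above the table, midway between the saddles (stand frame 0, -80, 54.9 mm), axes as the stand's. Saddles 58 mm either side along y, each 16 mm thick, 100 mm clear between them; 90-degree notches open upward, bottom 45 mm and mouth 65 mm above the table, mouth 40 mm wide.
- pivot (a point): On the tensioner arm's pivot axis (which runs along the stand's y), level with the handle's middle: stand frame -35, 115, 75 mm.
- handle (a point): Middle of the arm's handle: level black bar, 14 mm diameter, sticking out 74 mm along the stand's +y from the arm's end, with a 20 mm end cap. It moves on a 120 mm circle about the pivot: at rest 75 degrees above level (31 mm ahead of the pivot, 191 mm above the table), at the stop 15 degrees above level (116 mm ahead, 106 mm above the table).
- tensioner_arm (a joint): Angle of the arm in rad: 0 at rest (arm up), growing as it swings forward and down, 1.05 at its stop. The spring always pushes it back up: about 4 N at the handle to start it, about 8 N at the stop.
- sealed_can: Bystander: closed cream tinplate can, 71 mm in diameter, 107 mm high, origin under its middle.
- oil_can: Bystander: small orange oil can with a thin bent spout, 62 x 80 x 152 mm high, origin under its middle.
- spanner: Bystander: flat steel open-ended spanner lying on the table, 84 x 149 x 6 mm, origin under its middle.
- tape_roll: Bystander: roll of white tape lying flat, 68 mm in diameter, 24 mm high, origin under its middle.
Mind the look-alikes: they are no part of the job. Of the things like the roller, leave any that is blue or pink; of the rest the smaller one is meant.

How it is judged:
By the outcome, as a careful person would: the job done as asked, in the order asked, and still so for the second after the job is handed in, while the arm keeps its last pose, push and grip.
It also fails if it takes over 51 s, if anything falls off the work surface, if the arm or the gripper's body presses on something with over 40 N, if the wrist force passes 120 N, or if a joint passes its speed limit or range.

## Robot

A 6-joint arm with a two-finger parallel gripper is mounted at the origin on the work surface; the furniture and walls round the work are solid. World frame = base frame: x ahead of the robot, y to its left, z up, the work surface at z = 0. Lengths are in m, angles in rad, forces in N, time in s.
With the tool pointing down it reaches from about 0.35 to 0.975 m from the base axis. Payload 4.9 kg.
Tool frame: the origin (TCP) lies midway between the tips of the shut fingers; the grasp point (between the pads) lies 19 mm behind it (manip.pinch_z is the distance from the TCP to the grasp point, in m); z points along the fingers, y is the direction in which the jaws open and shut (so a half turn about z gives the same grasp; the last joint's range is limited). The gripper opens to 85 mm and grips with 20 to 120 N. Pads are 22 mm wide; open, the fingers measure 114 mm over their backs; the gripper's body (76 mm by 85 mm) begins 54 mm behind the grasp point. The pads swing forward as they close: fully open they stand 13 mm farther back than shut.
Start: joints at [1.212, 0.053, 1.613, -0, 1.476, -0.119], TCP at [0.148, 0.607, 0.231] pointing down, gripper open.
Joint ranges: [-3.01, 3.01], [-1.01, 2.22], [0.06, 2.58], [-1.02, 4.17], [0.09, 2.62], [-3.14, 3.14]. Speed limits (rad/s): [2.57, 2.57, 3.14, 3.14, 3.14, 3.14].

## Interface

Orientations are given as [roll, pitch, yaw] about the fixed x, y, z axes, in that order (R = Rz(yaw) Ry(pitch) Rx(roll)).
In Python, from workcell import manip gives the robot as it stands.
- The arm moves only by the tool drive_tool, never from a script. Its arguments are lists of equal length, an entry for each row: "travel": the shift along the tool's x, y, z in units of 30 mm (1.0 is 30 mm), a list of three; "twist": the turn about the tool's z in units of 8 degrees (1.0 is 8 degrees). In form: {"travel": [[tx, ty, tz], ...], "twist": [twist, ...]}. A call has exactly 10 rows; each row is the pose to reach, as a shift and turn from the pose measured when the call began, along the tool's axes at that moment; what a row does not reach only later rows make up. A row lasts 1/10 s, in which the tool goes at most 50 mm and 8.59 degrees, less where a joint would pass 70% of its speed; a pose out of reach is approached as far as the arm can. A call with a gripper value outside its range is refused whole. "fingers" is the finger opening in mm, from 0 to 85.4, set as the call begins (left out, the last holds). The fingers move at their own pace and stop on an object; "grip_force" is the grip in N (left out, the last holds). Time passes only in rows, so rows that repeat a pose let the fingers close, or fill a call up. It gives the time, the measured TCP pose, the force and the opening at its end, in the units of the state.
- manip.observe(): the state, without advancing time (a new reading comes with each control period).
- manip.capture(name): name is "side" or "top"; returns a dict with "pixels" (480x640x3 uint8, blue, green, red), "intrinsics" (3x3 intrinsics, pixels), "R" (3x3) and "t" (3): a world point X has camera coordinates R X + t. Camera axes: x right, y down, z forward; pixel columns grow to the right and rows downward; lengths in m; the calibration is good to about 2 mm. A picture is of the moment at which its call begins. There is no depth.
- manip.finish_job(): hands the job in, once; it reports no verdict.
The state is a dict: "clock": time; "joints": joint angles; "joint_vel": joint speeds; "joint_efforts": joint torques, N m; "position": TCP position; "eef_rot": TCP orientation; "contact_force": force on the tool from outside, world axes, zero at the start; "ft_torque": the same for the moment, N m; "opening": finger opening in m.
Only numpy, scipy, OpenCV 4.12 (cv2) and the standard library are available. Lean on these libraries where they do the work, as an engineer would, in place of code of your own. Each camera call takes 0.05 s, during which the arm holds its last target.

## Working session

There is one attempt and no reset: what is moved stays moved. The work goes in short steps, Python scripts to look and compute and a tool call to move; the robot and the scene stay as the last step left them, time stands still between calls to the robot, and variables do not carry over. Pictures are saved under pics/ and viewed, and the job is handed in when it is done.

Besides the shell and the picture viewer there is one more tool, called in YAML: its name, and indented under it one key for each argument. drive_tool: Moves the arm, as the interface text tells. Its arguments: {"type":"object","properties":{"travel":{"type":"array","items":{"type":"array","items":{"type":"number"}}},"twist":{"type":"array","items":{"type":"number"}},"fingers":{"type":"number"},"grip_force":{"type":"number"}},"required":["travel","twist"]}

```bash
mkdir -p pics; ls
python3 - <<'E'
from workcell import manip
import cv2, numpy as np
s=manip.observe(); print(s)
for n in("side","top"):
    c=manip.capture(n); cv2.imwrite(f"pics/{n}0.png",c["pixels"]); np.savez(f"{n}0.npz",**c)
    print(n,c["intrinsics"],c["R"],c["t"], -c["R"].T@c["t"])
print(manip.pinch_z)
E
```

```text
pics
{'clock': 0.0, 'joints': array([ 1.21201875e+00,  5.33715472e-02,  1.61432752e+00, -1.01958980e-05,
        1.47600522e+00, -1.19000713e-01]), 'joint_vel': array([-4.14424716e-04,  1.20136666e-03, -1.99139718e-06,  6.99848599e-05,
        1.53260683e-04, -7.88356742e-04]), 'joint_efforts': array([-1.51933324e-03, -3.93684769e+01, -3.70173883e+01, -2.14125048e-04,
        7.07063780e-03,  2.66836835e-06]), 'position': array([0.14820537, 0.60651575, 0.2300339 ]), 'eef_rot': array([-3.13949476e+00, -2.40616046e-04,  2.90181652e+00]), 'contact_force': array([-0.48030035, -0.30099288,  0.06174755]), 'ft_torque': array([-0.00906103,  0.05268496,  0.01244127]), 'opening': 0.08534654715188936}
side [[621.63504275   0.         322.14794957]
 [  0.         621.63504275 236.14615364]
 [  0.           0.           1.        ]] [[ 0.98230848 -0.1871433  -0.00688663]
 [-0.08400602 -0.40748201 -0.90934119]
 [ 0.16737093  0.89383209 -0.4159942 ]] [-0.45726307  0.16261025  1.7653857 ] [ 0.16735938 -1.59727135  0.87910941]
top [[433.75220646   0.         324.24218528]
 [  0.         433.75220646 242.37860538]
 [  0.           0.           1.        ]] [[ 0.01249632 -0.99981513 -0.01461302]
 [-0.9816626  -0.00948674 -0.19039049]
 [ 0.19021666  0.01672424 -0.98159967]] [0.03212909 0.49416467 1.15139146] [0.26568764 0.01755501 1.22475924]
0.0187
```

View pics/side0.png

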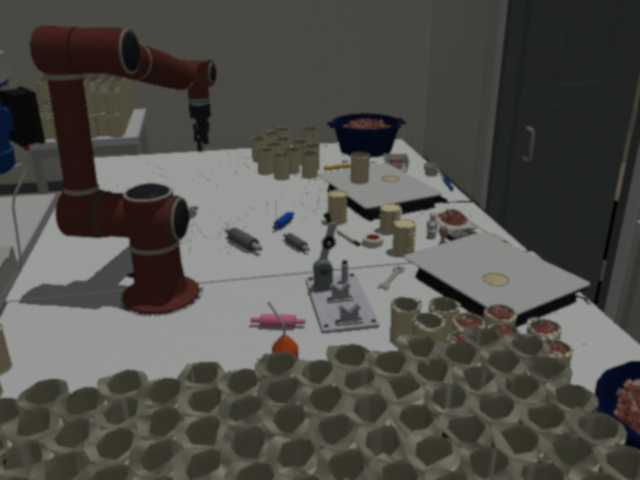

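View pics/top0.png

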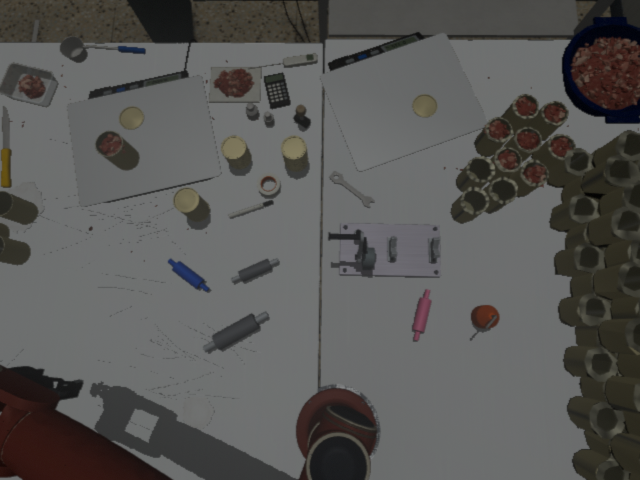

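Run:
```python
import cv2
a=cv2.imread("pics/top0.png")[190:370,200:460]; b=cv2.imread("pics/side0.png")[180:350,220:420]
f=lambda i,k:cv2.convertScaleAbs(cv2.resize(i,None,fx=k,fy=k,interpolation=cv2.INTER_CUBIC),alpha=1.7)
cv2.imwrite("pics/topz.png",f(a,3));cv2.imwrite("pics/sidez.png",f(b,3.5))
```

```text
(no output)
```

View pics/topz.png

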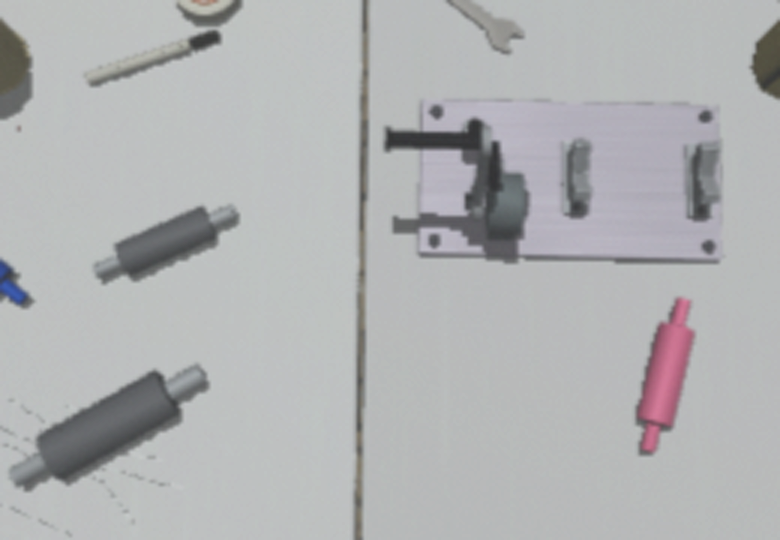

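View pics/sidez.png

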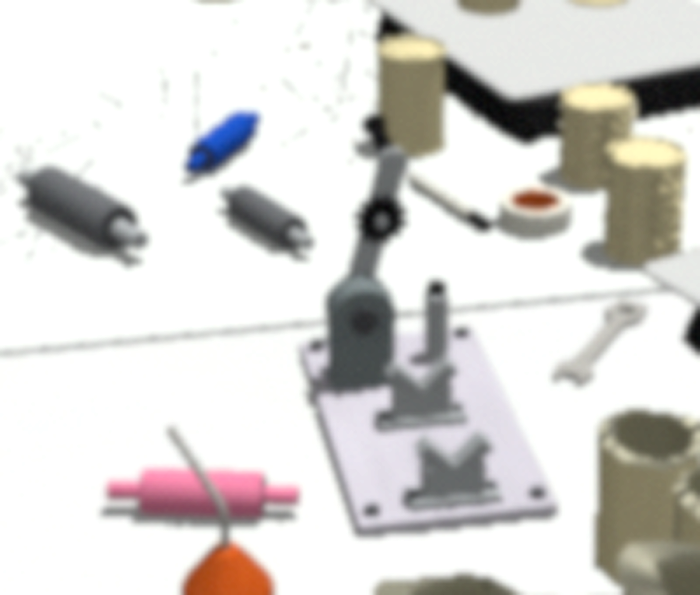

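```bash
cat > h.py <<'E'
import numpy as np, cv2
def ld(n): return dict(np.load(n+".npz"))
def ray(c,uv):
    d=c["R"].T@np.linalg.inv(c["intrinsics"])@np.array([uv[0],uv[1],1.]); return -c["R"].T@c["t"],d
def onz(c,uv,z):
    o,d=ray(c,uv); return o+d*(z-o[2])/d[2]
def proj(c,X):
    p=c["intrinsics"]@(c["R"]@np.asarray(X)+c["t"]); return p[:2]/p[2]
E
python3 - <<'E'
from h import *
t=ld("top0"); s=ld("side0"); im=t["pixels"]; 
print(im[220:282:4,388].tolist()); print(im[262:282:2,256].tolist(), im[300,300], im[262,276],im[280,233])
hsv=cv2.cvtColor(im,cv2.COLOR_BGR2HSV); print(hsv[226,400],hsv[260,420],hsv[300,380],hsv[230,300])
# roller body
roi=np.zeros(im.shape[:2],np.uint8); roi[255:290,225:287]=1
g=im.max(2)
for th in(90,105,120,135):
    m=((g<th)&(roi>0)).astype(np.uint8)
    cs,_=cv2.findContours(m,0,2); c=max(cs,key=cv2.contourArea); r=cv2.minAreaRect(c); print(th,r,onz(t,r[0],.018), m.sum())
E
```

```text
[[110, 109, 108], [108, 103, 104], [110, 104, 105], [110, 103, 105], [111, 105, 107], [92, 90, 88], [87, 84, 82], [85, 83, 81], [85, 84, 81], [92, 90, 88], [94, 92, 89], [112, 105, 107], [112, 105, 107], [112, 106, 107], [73, 72, 71], [109, 109, 108]]
[[106, 106, 105], [59, 58, 56], [62, 60, 58], [66, 64, 62], [62, 60, 59], [53, 52, 51], [47, 46, 45], [53, 53, 51], [76, 76, 74], [113, 113, 111]] [113 113 112] [74 73 71] [81 80 77]
[129  16 111] [126  12 108] [105   5 110] [ 80   7 115]
90 ((255.29383850097656, 271.0360412597656), (14.722519874572754, 51.478050231933594), 66.03751373291016) [0.4157918  0.23050357 0.018     ] 574
105 ((254.97940063476562, 270.9535827636719), (15.12865924835205, 51.985721588134766), 66.03751373291016) [0.41601492 0.23139768 0.018     ] 648
120 ((255.5, 272.0), (60.99999237060547, 33.99999237060547), -0.0) [0.41308081 0.22980771 0.018     ] 2170
135 ((255.5, 272.0), (60.99999237060547, 33.99999237060547), -0.0) [0.41308081 0.22980771 0.018     ] 2170
```

Run:
```python
import cv2
A=cv2.imread("pics/top0.png"); B=cv2.imread("pics/side0.png")
def f(i,x0,y0,x1,y1,k,n):
    z=cv2.convertScaleAbs(cv2.resize(i[y0:y1,x0:x1],None,fx=k,fy=k,interpolation=cv2.INTER_NEAREST),alpha=2)
    for x in range(x0,x1,10): cv2.line(z,((x-x0)*k,0),((x-x0)*k,6),(0,0,255),2); cv2.putText(z,str(x),((x-x0)*k,18),0,.4,(0,0,255))
    for y in range(y0,y1,10): cv2.line(z,(0,(y-y0)*k),(6,(y-y0)*k),(0,0,255),2); cv2.putText(z,str(y),(8,(y-y0)*k+4),0,.4,(0,0,255))
    cv2.imwrite(n,z)
f(A,225,250,290,292,12,"pics/r_top.png"); f(B,275,220,325,260,14,"pics/r_side.png")
f(A,325,215,445,285,6,"pics/s_top.png"); f(B,300,205,380,335,5-1,"pics/s_side.png")
```

```text
(no output)
```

View pics/r_top.png

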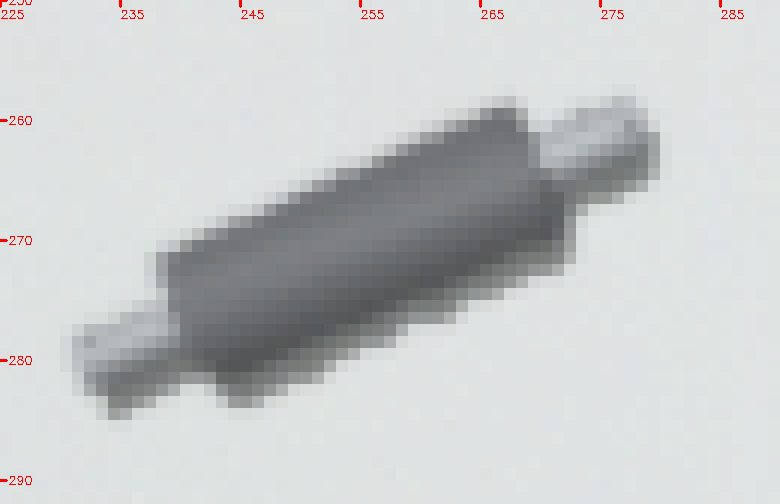

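View pics/r_side.png

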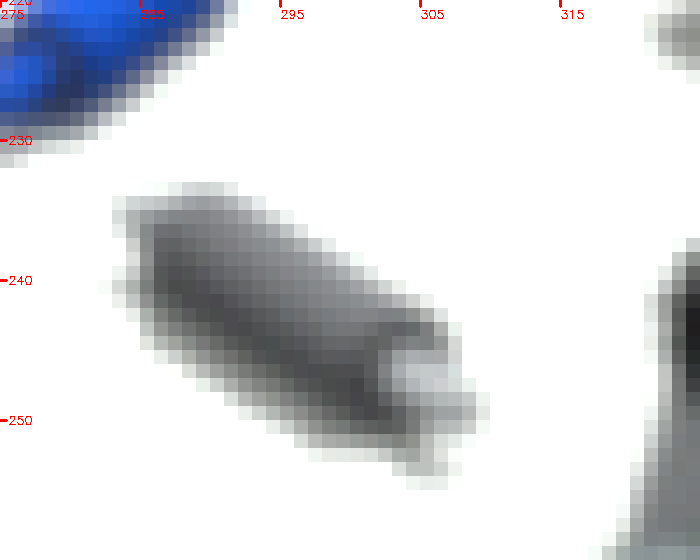

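View pics/s_top.png

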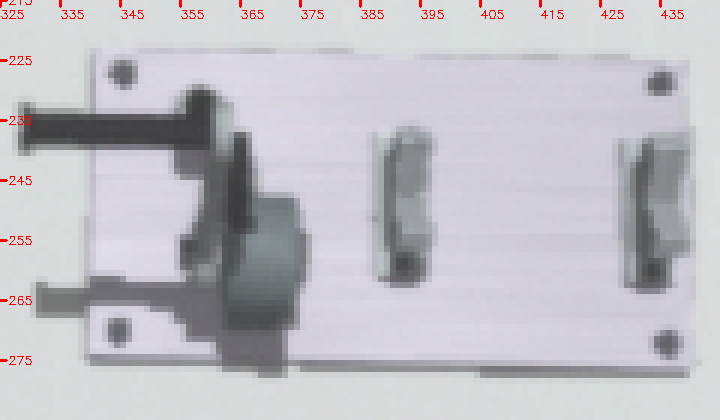

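View pics/s_side.png

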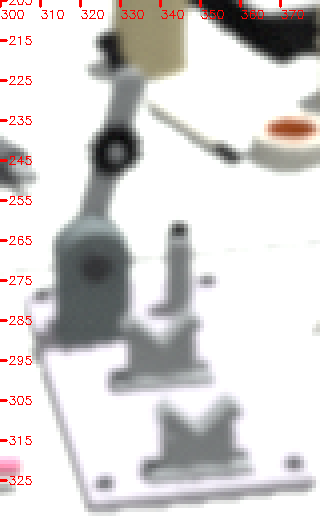

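Run:
```python
from h import *
t=ld("top0"); s=ld("side0"); im=t["pixels"]
a=onz(t,(231.8,279.0),.018);b=onz(t,(278.6,260.3),.018);d=b-a
print("roller",a,b,(a+b)/2,np.linalg.norm(d),np.degrees(np.arctan2(d[1],d[0])), proj(s,a),proj(s,b))
# body corner silhouettes
# plate mask
hsv=cv2.cvtColor(im,cv2.COLOR_BGR2HSV)
m=((hsv[...,0]>115)&(hsv[...,0]<150)&(hsv[...,1]>=9)&(hsv[...,2]>80)).astype(np.uint8)
m[:215]=0;m[285:]=0;m[:,:325]=0;m[:,445:]=0
n,l,st,_=cv2.connectedComponentsWithStats(m); k=1+st[1:,4].argmax(); print(st[k])
pts=np.argwhere(l==k)[:,::-1]
# bottom/left/top/right edges by line fits
ed={}
for nm,f in dict(top=lambda:[(x,(pts[pts[:,0]==x,1]).min()-.5) for x in range(348,432)],
  bot=lambda:[(x,(pts[pts[:,0]==x,1]).max()+.5) for x in range(380,432)],
  left=lambda:[(pts[pts[:,1]==y,0].min()-.5,y) for y in list(range(240,260))+list(range(267,273))],
  right=lambda:[(pts[pts[:,1]==y,0].max()+.5,y) for y in list(range(227,236))+list(range(262,274))]).items():
    p=np.array([onz(t,q,.012)[:2] for q in f()]); v=cv2.fitLine(p.astype(np.float32),cv2.DIST_HUBER,0,.002,.001).ravel(); ed[nm]=v; print(nm,v, np.degrees(np.arctan2(v[1],v[0])))
def X(a,b):
    A=np.array([a[:2],-b[:2]]).T; k=np.linalg.solve(A,b[2:]-a[2:]); return a[2:]+a[:2]*k[0]
C={(i,j):X(ed[i],ed[j]) for i in("top","bot") for j in("left","right")}
for k,v in C.items(): print(k,v)
print("bolts",[onz(t,q,.012)[:2].round(4).tolist() for q in((345,226.7),(434.4,228.4),(344.2,269.6),(435.6,271.8))])
```

```text
roller [0.39269288 0.29542174 0.018     ] [0.4468884  0.16601576 0.018     ] [0.41979064 0.23071875 0.018     ] 0.14029634274242783 -67.27595375727851 [284.35352156 234.02444071] [306.6238942  249.02778112]
[ 340  223  101   54 3255]
top [ 0.01694737  0.9998564   0.5574537  -0.12948926] 89.02894
bot [ 0.01080499 -0.99994165  0.40862867 -0.20548509] -89.380905
left [ 0.97092277  0.23939282  0.475231   -0.093096  ] 13.850707
right [ 0.9999505  -0.00994494  0.4964547  -0.28879717] -0.5698122
('top', 'left') [ 0.5584182  -0.07258518]
('top', 'right') [ 0.55474365 -0.28937685]
('bot', 'left') [ 0.40759444 -0.10977262]
('bot', 'right') [ 0.40951958 -0.28793257]
bolts [[0.547, -0.0207], [0.5444, -0.2758], [0.4233, -0.0189], [0.4198, -0.2747]]
```

```bash
cat >> h.py <<'E'
yaw=np.radians(-0.75); O=np.array([.4832,-.1295,0])
Rs=np.array([[np.cos(yaw),-np.sin(yaw),0],[np.sin(yaw),np.cos(yaw),0],[0,0,1]])
S=lambda p: O+Rs@(np.array(p)/1000.)
E
python3 - <<'E'
from h import *
t=ld("top0"); s=ld("side0")
im={n:cv2.resize(cv2.convertScaleAbs(c["pixels"],alpha=1.8),None,fx=4,fy=4,interpolation=1) for n,c in(("t",t),("s",s))}
P=[(x,y,12) for x in(-75,75) for y in(-160,125)]
P+=[(x,-80+y,65) for x in(-20,20) for y in(-66,-50,50,66)]+[(0,-80+y,45) for y in(-66,-50,50,66)]
P+=[(-4,78,191),(-4,152,191),(-35,115,75)]
for n,c in(("t",t),("s",s)):
    for p in P:
        u=proj(c,S(p)); cv2.circle(im[n],tuple(int(v*4+2) for v in u),3,(0,0,255),-1)
R0=np.array([.4198,.2307,.018]);
cv2.imwrite("pics/pt.png",im["t"][860:1130,1300:1780]);cv2.imwrite("pics/ps.png",im["s"][820:1340,1200:1540])
E
```

```text
(no output)
```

View pics/pt.png

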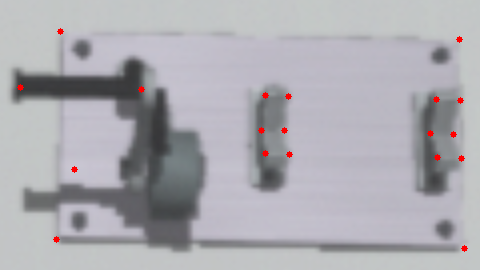

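View pics/ps.png

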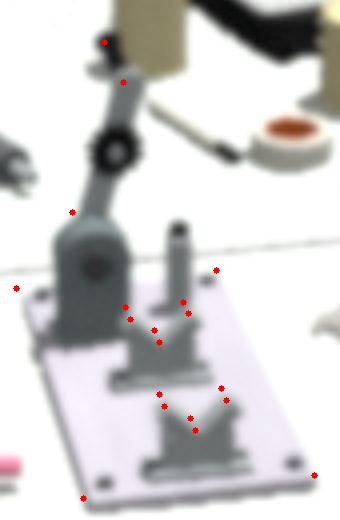

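```bash
cat >> h.py <<'E'
from scipy.spatial.transform import Rotation as Ro
def go(target,yawdeg=None,s=None):
    from workcell import manip
    s=s or manip.observe(); R=Ro.from_euler("xyz",s["eef_rot"]).as_matrix()
    d=R.T@(np.array(target)-s["position"])/.03
    tw=0 if yawdeg is None else -((yawdeg-np.degrees(s["eef_rot"][2])+90)%180-90)/8
    print("clock %.2f"%s["clock"],"pos",s["position"].round(4),"yaw %.2f"%np.degrees(s["eef_rot"][2]),"F",s["contact_force"].round(1),"op %.4f"%s["opening"])
    print("travel",d.round(3),"twist %.3f"%tw)
    return d,tw
E
python3 -c "
from h import *
go([.4198,.2307,.12],112.7)"
```

```text
clock 0.10 pos [0.1482 0.6066 0.2302] yaw 166.26 F [-0.3 -0.6 -0.7] op 0.0854
travel [-11.77  -10.014   3.688] twist 6.695
```

drive_tool:
  travel:
    - [-1.0,-0.9,0.3]
    - [-2.3,-2.0,0.6]
    - [-3.6,-3.1,1.0]
    - [-4.9,-4.2,1.4]
    - [-6.2,-5.3,1.8]
    - [-7.5,-6.4,2.2]
    - [-8.8,-7.5,2.6]
    - [-10.0,-8.5,3.0]
    - [-11.0,-9.4,3.4]
    - [-11.77,-10.01,3.69]
  twist: [0.6,1.3,2.0,2.7,3.4,4.1,4.8,5.5,6.1,6.7]
  fingers: 85

```text
clock: 1.1
position: [0.4203, 0.2282, 0.1188]
eef_rot: [-3.139, 0.002, 1.961]
contact_force: [-0.0, 1.6, -0.5]
opening: 0.0853
```

Run:
```python
from h import *
from workcell import manip
go([.4198,.2307,.004],112.7)
c=manip.capture("top"); np.savez("top1.npz",**c); d=manip.capture("side"); np.savez("side1.npz",**d)
f=lambda i:cv2.convertScaleAbs(cv2.resize(i,None,fx=4,fy=4),alpha=1.8)
cv2.imwrite("pics/g1.png",np.hstack([f(c["pixels"][220:320,205:305]),f(d["pixels"][180:280,250:350])]))
```

```text
clock 1.10 pos [0.4203 0.2282 0.1188] yaw 112.36 F [-0.   1.6 -0.5] op 0.0853
travel [0.09  0.024 3.825] twist -0.042
```

View pics/g1.png

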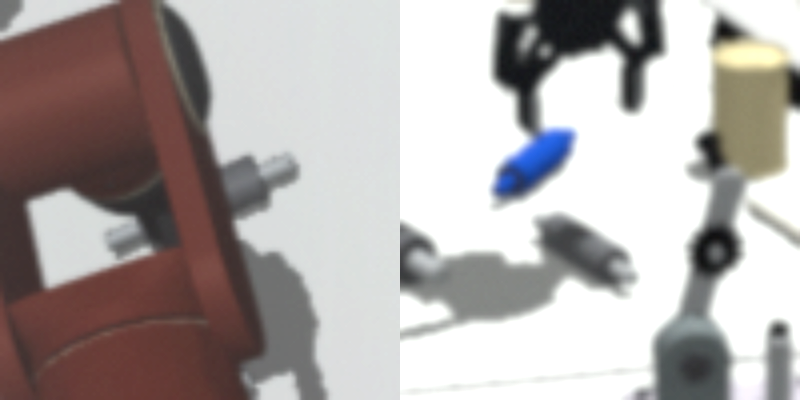

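drive_tool:
  travel:
    - [0.05,0.02,0.5]
    - [0.09,0.02,1.0]
    - [0.09,0.02,1.5]
    - [0.09,0.02,2.0]
    - [0.09,0.02,2.5]
    - [0.09,0.02,3.0]
    - [0.09,0.02,3.4]
    - [0.09,0.02,3.65]
    - [0.09,0.02,3.8]
    - [0.09,0.02,3.82]
  twist: [-0.04,-0.04,-0.04,-0.04,-0.04,-0.04,-0.04,-0.04,-0.04,-0.04]

```text
clock: 2.2
position: [0.4193, 0.2298, 0.003]
eef_rot: [-3.136, 0.002, 1.966]
contact_force: [0.7, -0.1, 0.3]
opening: 0.0846
```

drive_tool:
  travel:
    - [0,0,0]
    - [0,0,0]
    - [0,0,0]
    - [0,0,0]
    - [0,0,0]
    - [0,0,0]
    - [0,0,0]
    - [0,0,0]
    - [0,0,0]
    - [0,0,0]
  twist: [0,0,0,0,0,0,0,0,0,0]
  fingers: 20
  grip_force: 40

```text
clock: 3.2
position: [0.42, 0.23, 0.0038]
eef_rot: [-3.138, 0.002, 1.966]
contact_force: [-0.4, -0.1, 5.7]
opening: 0.0328
```

Run:
```python
from h import *
go([.4198,.2307,.15],112.7)
```

```text
clock 3.20 pos [0.42   0.23   0.0038] yaw 112.63 F [-0.4 -0.1  5.7] op 0.0328
travel [ 0.013 -0.017 -4.874] twist -0.009
```

drive_tool:
  travel:
    - [0,0,-0.2]
    - [0,0,-0.6]
    - [0,0,-1.1]
    - [0,0,-1.6]
    - [0,0,-2.2]
    - [0,0,-2.8]
    - [0,0,-3.4]
    - [0,0,-4.0]
    - [0,0,-4.6]
    - [0,0,-4.87]
  twist: [0,0,0,0,0,0,0,0,0,0]

```text
clock: 4.2
position: [0.4209, 0.2307, 0.1519]
eef_rot: [-3.14, 0.002, 1.966]
contact_force: [0.8, -0.4, -3.2]
opening: 0.0326
```

Run:
```python
from h import *
from workcell import manip
print(S([0,-80,54.9]))
P=S([0,-80,54.9]); go([P[0],P[1],.25],89.25)
d=manip.capture("side"); np.savez("side2.npz",**d)
c=manip.capture("top"); np.savez("top2.npz",**c)
f=lambda i:cv2.convertScaleAbs(cv2.resize(i,None,fx=4,fy=4),alpha=1.8)
cv2.imwrite("pics/g2.png",np.hstack([f(c["pixels"][200:300,205:305]),f(d["pixels"][160:260,250:350])]))
```

```text
[ 0.48215283 -0.20949315  0.0549    ]
clock 4.20 pos [0.4209 0.2307 0.1519] yaw 112.63 F [ 0.8 -0.4 -3.2] op 0.0326
travel [-14.338  -3.765  -3.232] twist 2.922
```

View pics/g2.png

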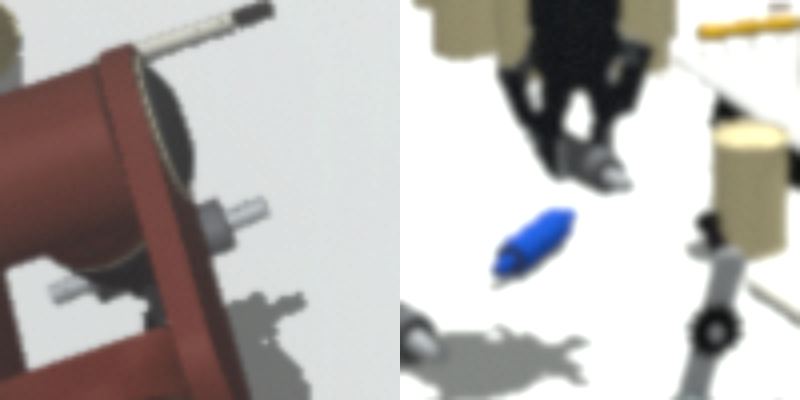

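drive_tool:
  travel:
    - [-0.1,0,-0.8]
    - [-0.7,-0.2,-1.9]
    - [-1.6,-0.4,-2.9]
    - [-2.7,-0.7,-3.6]
    - [-3.9,-1.0,-3.6]
    - [-5.1,-1.3,-3.6]
    - [-6.3,-1.65,-3.6]
    - [-7.5,-1.97,-3.6]
    - [-8.6,-2.26,-3.6]
    - [-9.6,-2.5,-3.6]
  twist: [0,0.2,0.5,0.8,1.1,1.4,1.7,2.0,2.3,2.6]

```text
clock: 5.3
position: [0.4618, -0.0651, 0.2583]
eef_rot: [-3.139, 0.002, 1.6]
contact_force: [0.6, -0.8, -2.4]
opening: 0.0328
```

Run:
```python
from h import *
P=S([0,-80,54.9]); go([P[0],P[1],.15],89.25)
```

```text
clock 5.30 pos [ 0.4618 -0.0651  0.2583] yaw 91.68 F [ 0.6 -0.8 -2.4] op 0.0328
travel [-4.823  0.547  3.617] twist 0.303
```

drive_tool:
  travel:
    - [-0.8,0.1,0]
    - [-1.7,0.2,0]
    - [-2.7,0.3,0]
    - [-3.5,0.4,0]
    - [-4.2,0.5,0.3]
    - [-4.6,0.55,1.0]
    - [-4.82,0.55,1.8]
    - [-4.82,0.55,2.6]
    - [-4.82,0.55,3.3]
    - [-4.82,0.55,3.6]
  twist: [0.1,0.2,0.3,0.3,0.3,0.3,0.3,0.3,0.3,0.3]

```text
clock: 6.3
position: [0.48, -0.2082, 0.1462]
eef_rot: [-3.132, -0.002, 1.558]
contact_force: [0.6, 1.5, -3.5]
opening: 0.0326
```

Run:
```python
from h import *
from workcell import manip
P=S([0,-80,54.9]); go([P[0],P[1],.0549-.014+.025],89.25)
d=manip.capture("side"); np.savez("side3.npz",**d)
c=manip.capture("top"); np.savez("top3.npz",**c)
f=lambda i,k:cv2.convertScaleAbs(cv2.resize(i,None,fx=k,fy=k),alpha=1.8)
cv2.imwrite("pics/g3.png",np.hstack([f(c["pixels"][200:300,350:450],4),f(d["pixels"][230:330,290:390],4)]))
```

```text
clock 6.30 pos [ 0.48   -0.2082  0.1462] yaw 89.26 F [ 0.6  1.5 -3.5] op 0.0326
travel [-0.048  0.097  2.675] twist 0.002
```

View pics/g3.png

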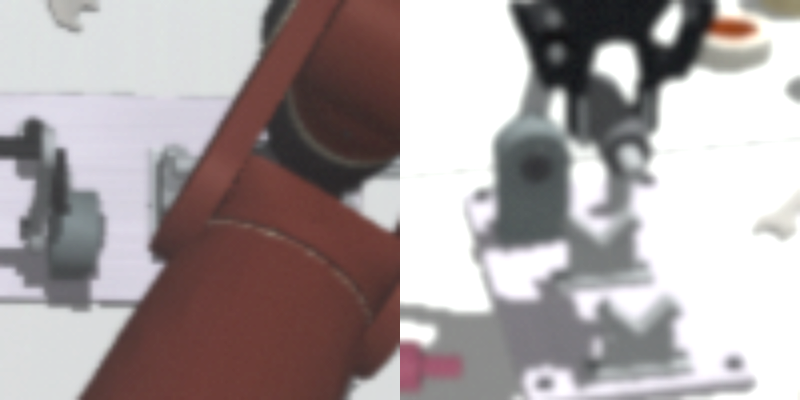

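Run:
```python
from h import *
c=ld("side3")
f=lambda i,k:cv2.convertScaleAbs(cv2.resize(i,None,fx=k,fy=k,interpolation=0),alpha=1.8)
im=f(c["pixels"][245:330,320:390],8)
def dot(p,col):
    u=proj(c,p); print(u.round(1)); cv2.circle(im,(int((u[0]-320+.5)*8),int((u[1]-245+.5)*8)),3,col,-1)
ca=np.array([.4800,-.2082,.1600]); ax=Rs@np.array([0,1,0]); 
for z in(.154,.158,.162):
    q=ca.copy();q[2]=z; dot(q-ax*.071,(0,0,255))
for p in[(0,-146,45),(-20,-146,65),(20,-146,65),(-20,-130,65),(20,-130,65)]: dot(S(p),(0,255,0))
cv2.imwrite("pics/g3b.png",im)
```

```text
[348.3 275.1]
[348.3 273.7]
[348.4 272.3]
[348.4 312.2]
[340.7 306.2]
[356.2 304.7]
[339.5 303. ]
[354.8 301.5]
```

View pics/g3b.png

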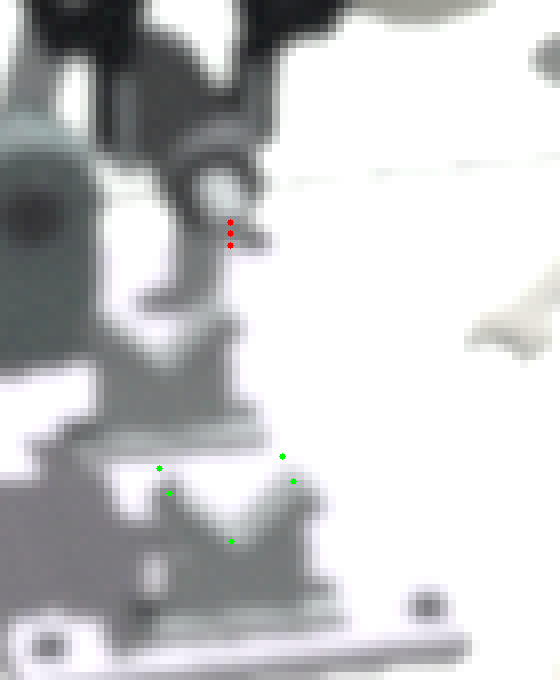

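Run:
```python
from h import *
t=ld("top2");c=ld("side2")
a,b=(217.7,272.4),(271.8,251.6)
for z in(.158,.164,.170,.18):
    p,q=onz(t,a,z),onz(t,b,z); m=(p+q)/2; print(z,p.round(4),q.round(4),"mid",m.round(4),"len %.4f"%np.linalg.norm(p-q),"ang %.1f"%np.degrees(np.arctan2(*(p-q)[1::-1])), proj(c,q).round(1))
f=lambda i,k:cv2.convertScaleAbs(cv2.resize(i,None,fx=k,fy=k,interpolation=0),alpha=1.8)
cv2.imwrite("pics/g2b.png",np.hstack([f(t["pixels"][235:295,210:285],6),f(c["pixels"][185:245,275:325],6)]))
```

```text
0.158 [0.394  0.2992 0.158 ] [0.4477 0.1665 0.158 ] mid [0.4208 0.2328 0.158 ] len 0.1431 ang 112.0 [306.1 208.2]
0.164 [0.3933 0.2976 0.164 ] [0.4466 0.1657 0.164 ] mid [0.4199 0.2316 0.164 ] len 0.1423 ang 112.0 [305.7 206.5]
0.17 [0.3925 0.296  0.17  ] [0.4456 0.1649 0.17  ] mid [0.4191 0.2304 0.17  ] len 0.1415 ang 112.0 [305.4 204.8]
0.18 [0.3913 0.2933 0.18  ] [0.4439 0.1635 0.18  ] mid [0.4176 0.2284 0.18  ] len 0.1401 ang 112.0 [304.9 202. ]
```

View pics/g2b.png

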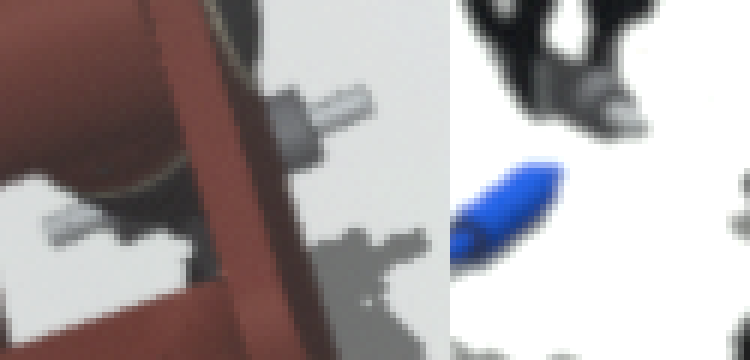

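Run:
```python
from h import *
from workcell import manip
P=S([0,-80,54.9]); go([P[0],P[1],.0549-.014+.025],89.25)
d=manip.capture("side"); np.savez("side4.npz",**d)
go([P[0],P[1],.0549-.014+.025],89.25)
f=lambda i,k:cv2.convertScaleAbs(cv2.resize(i,None,fx=k,fy=k,interpolation=0),alpha=2.4)
im=f(d["pixels"][240:290,325:375],12)
for i in range(0,50,5): cv2.putText(im,str(325+i),(i*12,10),0,.35,(0,0,255)); cv2.putText(im,str(240+i),(0,i*12+4),0,.35,(0,0,255))
cv2.imwrite("pics/g4.png",im)
```

```text
clock 6.40 pos [ 0.4807 -0.2084  0.1478] yaw 89.28 F [-0.6 -0.3 -3.4] op 0.0328
travel [-0.036  0.068  2.729] twist 0.004
clock 6.45 pos [ 0.4817 -0.209   0.1496] yaw 89.28 F [-0.5  0.7 -2.7] op 0.0327
travel [-0.014  0.028  2.79 ] twist 0.004
```

View pics/g4.png

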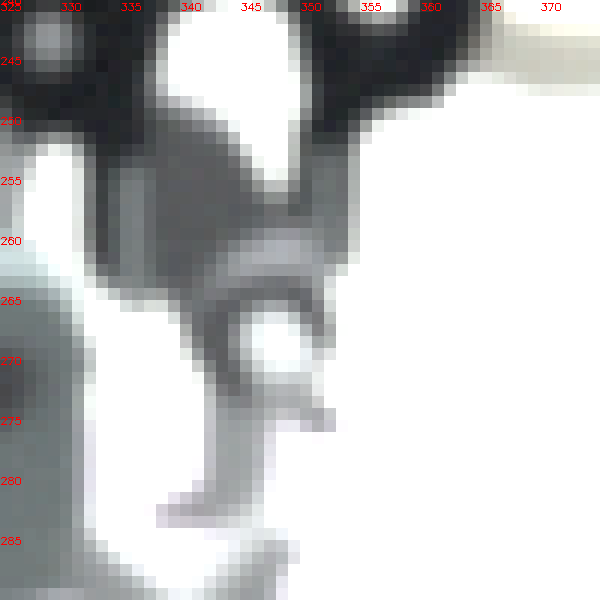

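Run:
```python
from h import *
c=ld("side4"); ax=Rs@np.array([0,1,0])
for tilt in(0,5,10,-5):
  a=ax*np.cos(np.radians(tilt))-np.array([0,0,1])*np.sin(np.radians(tilt))
  for z in(.164,.167):
    m=np.array([.4812,-.2087,z]); print(tilt,z,*[proj(c,m+a*k).round(1) for k in(-.071,-.045,.045,.071)])
```

```text
0 0.164 [348.9 271.6] [346.7 266.8] [339.5 251.3] [337.5 247.1]
0 0.167 [348.9 270.5] [346.7 265.7] [339.5 250.2] [337.5 246.1]
5 0.164 [348.9 269.3] [346.7 265.4] [339.5 252.6] [337.6 249.2]
5 0.167 [348.9 268.2] [346.7 264.3] [339.5 251.6] [337.6 248.2]
10 0.164 [348.9 266.9] [346.6 263.9] [339.5 254.1] [337.6 251.4]
10 0.167 [348.9 265.8] [346.7 262.8] [339.5 253. ] [337.6 250.4]
-5 0.164 [348.8 273.8] [346.6 268.2] [339.5 250. ] [337.6 245. ]
-5 0.167 [348.9 272.7] [346.7 267.1] [339.5 248.9] [337.6 244. ]
```

drive_tool:
  travel:
    - [0,0,0.3]
    - [0,0.02,0.7]
    - [0,0.02,1.1]
    - [0,0.02,1.5]
    - [0,0.02,1.9]
    - [0,0.02,2.2]
    - [0,0.02,2.5]
    - [0,0.02,2.7]
    - [0,0.02,2.78]
    - [0,0.02,2.78]
  twist: [0,0,0,0,0,0,0,0,0,0]

```text
clock: 7.45
position: [0.4819, -0.2091, 0.066]
eef_rot: [-3.137, 0.001, 1.558]
contact_force: [-0.4, -0.2, -3.0]
opening: 0.0332
```

```bash
cat > v.py <<'E'
import sys
from h import *
from workcell import manip
P=S([0,-80,54.9]); go([P[0],P[1],.0549-.017],89.25)
d=manip.capture("side"); np.savez(sys.argv[1]+".npz",**d)
x0,y0,w,h,k=map(int,sys.argv[2:7])
im=cv2.convertScaleAbs(cv2.resize(d["pixels"][y0:y0+h,x0:x0+w],None,fx=k,fy=k,interpolation=0),alpha=2.2)
for i in range(0,w,5): cv2.putText(im,str(x0+i),(i*k,10),0,.35,(0,0,255))
for i in range(0,h,5): cv2.putText(im,str(y0+i),(0,i*k+4),0,.35,(0,0,255))
cv2.imwrite(f"pics/{sys.argv[1]}.png",im)
E
python3 v.py s5 320 255 60 70 8
```

```text
clock 7.45 pos [ 0.4819 -0.2091  0.066 ] yaw 89.28 F [-0.4 -0.2 -3. ] op 0.0332
travel [-0.013  0.014  0.937] twist 0.004
```

View pics/s5.png

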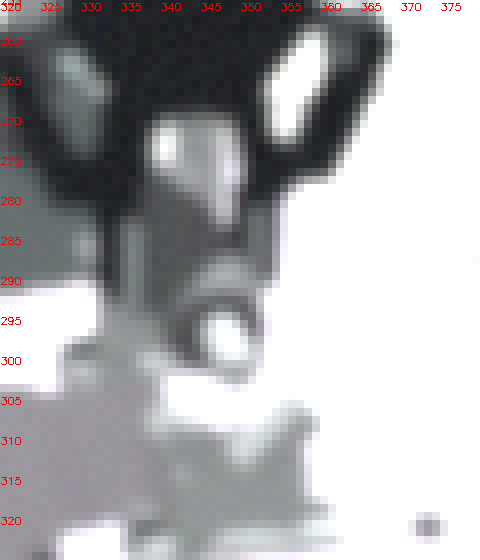

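Run:
```python
from h import *
c=ld("s5")
for y in(-.274,-.280,-.286):
  for z in(.084,.09): print(y,z,proj(c,[.4815,y,z]).round(1))
print(proj(c,S([0,-146,45])),proj(c,S([0,-130,45])))
```

```text
-0.274 0.084 [348.5 298.6]
-0.274 0.09 [348.5 296.6]
-0.28 0.084 [349.  299.8]
-0.28 0.09 [349.1 297.7]
-0.286 0.084 [349.6 301. ]
-0.286 0.09 [349.6 298.9]
[348.39647759 312.23544615] [347.07411438 309.00459777]
```

drive_tool:
  travel:
    - [0,0.05,0.1]
    - [0,0.05,0.2]
    - [0,0.05,0.3]
    - [0,0.05,0.4]
    - [0,0.05,0.5]
    - [0,0.05,0.58]
    - [0,0.05,0.65]
    - [0,0.05,0.71]
    - [0,0.05,0.75]
    - [0,0.05,0.75]
  twist: [0,0,0,0,0,0,0,0,0,0]
  grip_force: 25

```text
clock: 8.5
position: [0.4836, -0.2093, 0.0439]
eef_rot: [-3.137, 0.001, 1.558]
contact_force: [1.1, -0.0, -2.4]
opening: 0.033
```

```bash
python3 v.py s6 320 255 60 70 8
```

```text
clock 8.50 pos [ 0.4836 -0.2093  0.0439] yaw 89.28 F [ 1.1 -0.  -2.4] op 0.0330
travel [-0.007 -0.048  0.2  ] twist 0.003
```

View pics/s6.png

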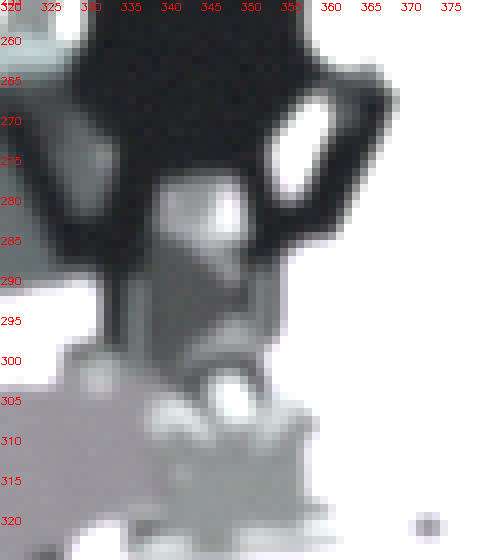

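drive_tool:
  travel:
    - [0,0,0.03]
    - [0,0,0.06]
    - [0,0,0.09]
    - [0,0,0.12]
    - [0,0,0.15]
    - [0,0,0.18]
    - [0,0,0.2]
    - [0,0,0.2]
    - [0,0,0.2]
    - [0,0,0.2]
  twist: [0,0,0,0,0,0,0,0,0,0]

```text
clock: 9.55
position: [0.4851, -0.2095, 0.0411]
eef_rot: [-3.14, 0.001, 1.556]
contact_force: [-3.5, 5.3, 13.9]
opening: 0.0329
```

```bash
python3 v.py s7 320 255 60 70 8; python3 -c "
from h import *
c=ld('s7')
print(proj(c,S([0,-151,54.9])))"
```

```text
clock 9.55 pos [ 0.4851 -0.2095  0.0411] yaw 89.17 F [-3.5  5.3 13.9] op 0.0329
travel [ 0.    -0.098  0.107] twist -0.010
[348.85753888 309.90000902]
```

View pics/s7.png

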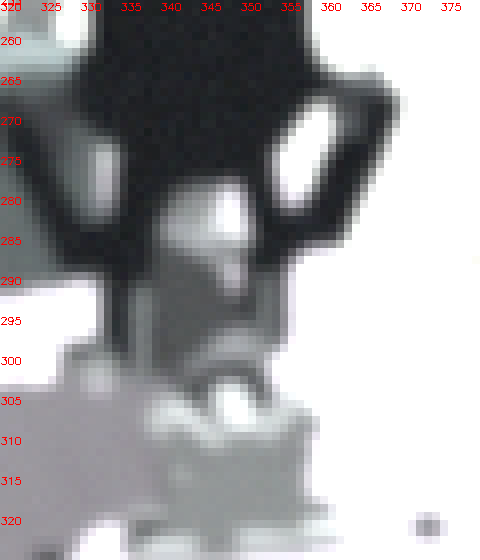

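drive_tool:
  travel:
    - [0,-0.03,0.1]
    - [0,-0.03,0.14]
    - [0,-0.03,0.18]
    - [0,-0.03,0.2]
    - [0,-0.03,0.2]
    - [0,-0.03,0.2]
    - [0,-0.03,0.2]
    - [0,-0.03,0.2]
    - [0,-0.03,0.2]
    - [0,-0.03,0.2]
  twist: [0,0,0,0,0,0,0,0,0,0]
  grip_force: 20

```text
clock: 10.6
position: [0.4856, -0.2099, 0.0403]
eef_rot: [-3.14, 0.001, 1.556]
contact_force: [-10.3, 8.6, 28.0]
opening: 0.0326
```

```bash
python3 v.py s8 320 255 60 70 8
```

```text
clock 10.60 pos [ 0.4856 -0.2099  0.0403] yaw 89.17 F [-10.3   8.6  28. ] op 0.0326
travel [ 0.011 -0.115  0.079] twist -0.010
```

View pics/s8.png

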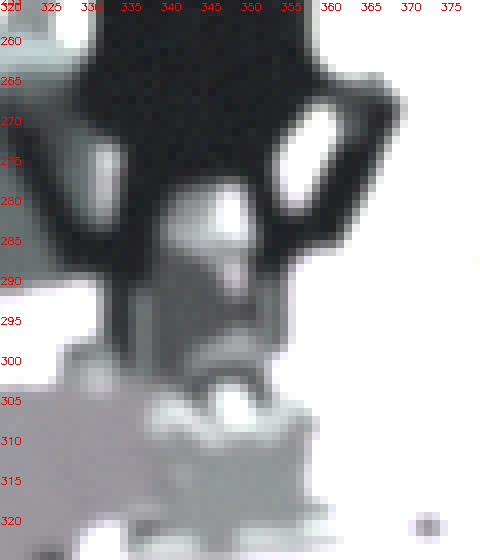

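drive_tool:
  travel:
    - [0,0,0]
    - [0,0,0]
    - [0,0,0]
    - [0,0,0]
    - [0,0,0]
    - [0,0,0]
    - [0,0,0]
    - [0,0,0]
    - [0,0,0]
    - [0,0,0]
  twist: [0,0,0,0,0,0,0,0,0,0]

```text
clock: 11.65
position: [0.4856, -0.2103, 0.0406]
eef_rot: [-3.14, 0.001, 1.556]
contact_force: [-3.8, 0.6, 6.4]
opening: 0.0326
```

drive_tool:
  travel:
    - [0,0,0]
    - [0,0,0]
    - [0,0,0]
    - [0,0,0]
    - [0,0,0]
    - [0,0,0]
    - [0,0,0]
    - [0,0,0]
    - [0,0,0]
    - [0,0,0]
  twist: [0,0,0,0,0,0,0,0,0,0]
  fingers: 40

```text
clock: 12.65
position: [0.4856, -0.2102, 0.0406]
eef_rot: [-3.14, 0.001, 1.556]
contact_force: [-0.4, 0.5, -0.0]
opening: 0.04
```

```bash
python3 v.py s9 320 255 60 70 8
```

```text
clock 12.65 pos [ 0.4856 -0.2102  0.0406] yaw 89.17 F [-0.4  0.5 -0. ] op 0.0400
travel [ 0.024 -0.116  0.092] twist -0.009
```

View pics/s9.png

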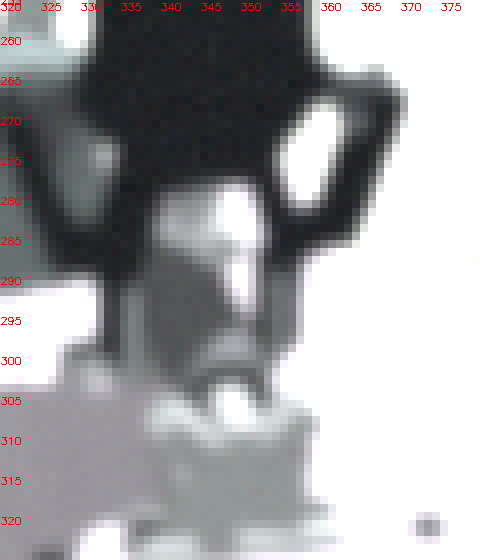

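drive_tool:
  travel:
    - [0,-0.05,0]
    - [0,-0.07,0]
    - [0,-0.07,0]
    - [0,-0.07,-0.4]
    - [0,-0.07,-1.0]
    - [0,-0.07,-2.0]
    - [0,-0.07,-3.2]
    - [0,-0.07,-4.4]
    - [0,-0.07,-5.6]
    - [0,-0.07,-6.5]
  twist: [0,0,0,0,0,0,0,0,0,0]
  fingers: 70

```text
clock: 13.7
position: [0.4845, -0.2103, 0.2397]
eef_rot: [3.14, 0.003, 1.556]
contact_force: [0.9, -0.2, -0.0]
opening: 0.0701
```

```bash
python3 - <<'E'
from h import *
H=S([-4,119,191]); print(H); go([H[0],H[1],.27],89.25)
E
python3 v.py s10 310 265 70 65 8
```

```text
[ 0.480758   -0.01045784  0.191     ]
clock 13.70 pos [ 0.4845 -0.2103  0.2397] yaw 89.18 F [ 0.9 -0.2 -0. ] op 0.0701
travel [ 6.657 -0.217 -1.032] twist -0.009
clock 13.70 pos [ 0.4845 -0.2103  0.2397] yaw 89.18 F [ 0.9 -0.2 -0. ] op 0.0701
travel [ 0.049 -0.09   6.727] twist -0.009
```

View pics/s10.png

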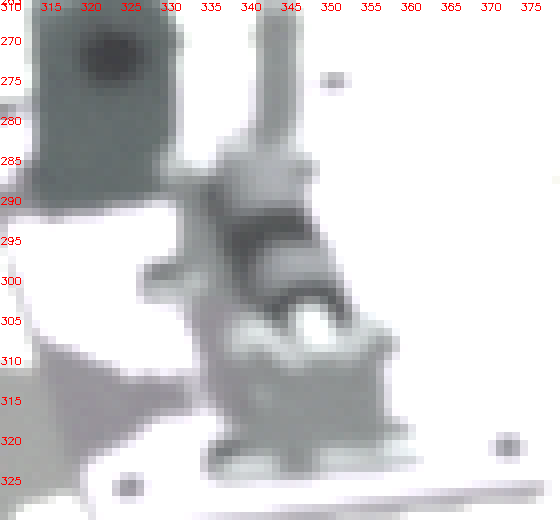

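drive_tool:
  travel:
    - [0.2,0,-0.5]
    - [0.9,0,-1.0]
    - [1.8,-0.1,-1.2]
    - [2.8,-0.1,-1.2]
    - [3.8,-0.15,-1.2]
    - [4.7,-0.2,-1.2]
    - [5.5,-0.2,-1.2]
    - [6.2,-0.2,-1.2]
    - [6.6,-0.2,-1.2]
    - [6.66,-0.22,-1.2]
  twist: [0,0,0,0,0,0,0,0,0,0]

```text
clock: 14.75
position: [0.4823, -0.0104, 0.2796]
eef_rot: [3.133, 0.007, 1.558]
contact_force: [-0.4, -0.4, 0.2]
opening: 0.0702
```

Run:
```python
from h import *
from workcell import manip
c=manip.capture("top"); np.savez("top11.npz",**c); d=manip.capture("side"); np.savez("side11.npz",**d)
H=S([-4,119,191]); go([H[0],H[1],.172],89.25)
def view(c,x0,y0,w,h,k,n):
    im=cv2.convertScaleAbs(cv2.resize(c["pixels"][y0:y0+h,x0:x0+w],None,fx=k,fy=k,interpolation=0),alpha=2)
    for y,col in((-71,(0,0,255)),(-45,(0,255,0)),(45,(0,255,0)),(71,(0,0,255))):
        u=proj(c,S([0,-80+y,54.9])); print(n,y,u.round(1)); cv2.circle(im,(int((u[0]-x0+.5)*k),int((u[1]-y0+.5)*k)),2,col,-1)
    cv2.imwrite(n,im)
view(c,370,215,75,65,10,"pics/t11.png"); view(d,310,255,65,70,8,"pics/s11.png")
```

```text
clock 14.85 pos [ 0.4823 -0.0115  0.2794] yaw 89.20 F [-0.8 -0.8 -0.2] op 0.0701
travel [ 0.061 -0.083  3.58 ] twist -0.006
pics/t11.png -71 [440.6 247.5]
pics/t11.png -45 [431.1 247.3]
pics/t11.png 45 [398.  246.5]
pics/t11.png 71 [388.5 246.3]
pics/s11.png -71 [348.9 309.9]
pics/s11.png -45 [346.7 304.7]
pics/s11.png 45 [339.7 287.8]
pics/s11.png 71 [337.8 283.2]
```

View pics/t11.png

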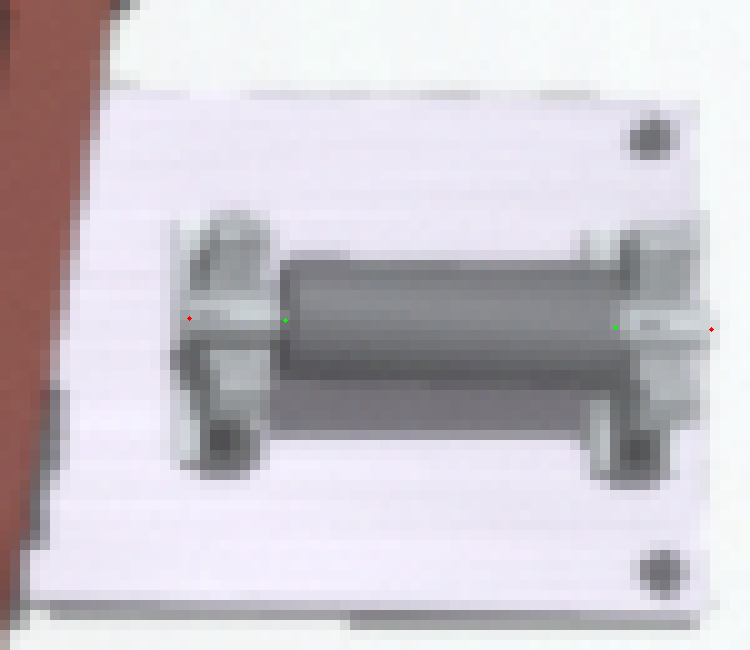

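View pics/s11.png

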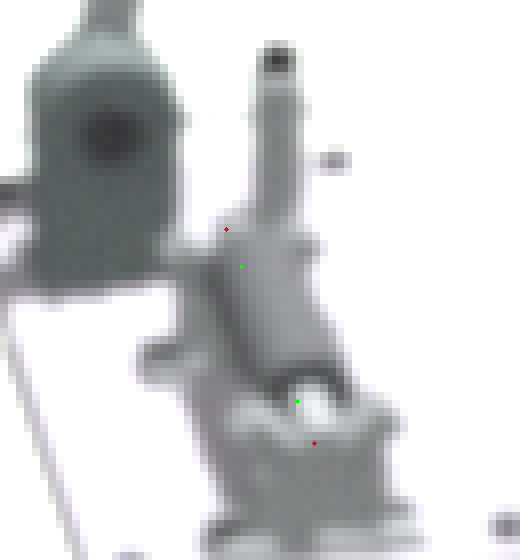

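Run:
```python
from h import *
a=ld("side11")["pixels"][296:322,330:366]; b=ld("side0")["pixels"][296:322,330:366]
f=lambda i:cv2.resize(np.clip((i.astype(float)-45)*4.5,0,255).astype(np.uint8),None,fx=11,fy=11,interpolation=2)
cv2.imwrite("pics/c11.png",np.hstack([f(a),f(b)]))
```

```text
(no output)
```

View pics/c11.png

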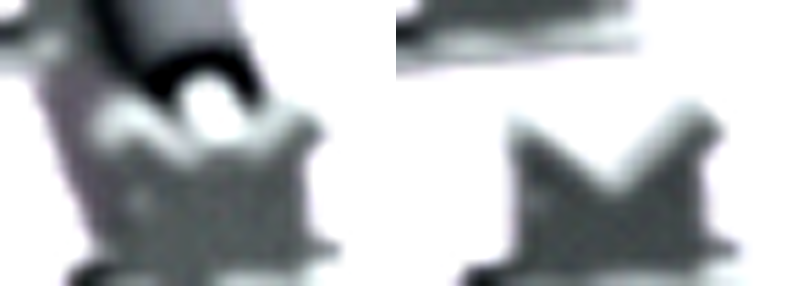

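drive_tool:
  travel:
    - [0.05,-0.08,0.4]
    - [0.06,-0.08,0.9]
    - [0.06,-0.08,1.4]
    - [0.06,-0.08,1.9]
    - [0.06,-0.08,2.4]
    - [0.06,-0.08,2.9]
    - [0.06,-0.08,3.3]
    - [0.06,-0.08,3.55]
    - [0.06,-0.08,3.63]
    - [0.06,-0.08,3.63]
  twist: [0,0,0,0,0,0,0,0,0,0]

```text
clock: 15.85
position: [0.4809, -0.0105, 0.1704]
eef_rot: [3.133, 0.008, 1.557]
contact_force: [0.0, -0.4, -0.2]
opening: 0.0702
```

```bash
python3 v.py s12 305 180 60 70 8
```

```text
clock 15.85 pos [ 0.4809 -0.0105  0.1704] yaw 89.20 F [ 0.  -0.4 -0.2] op 0.0702
travel [-6.597  0.095  4.469] twist -0.007
```

View pics/s12.png

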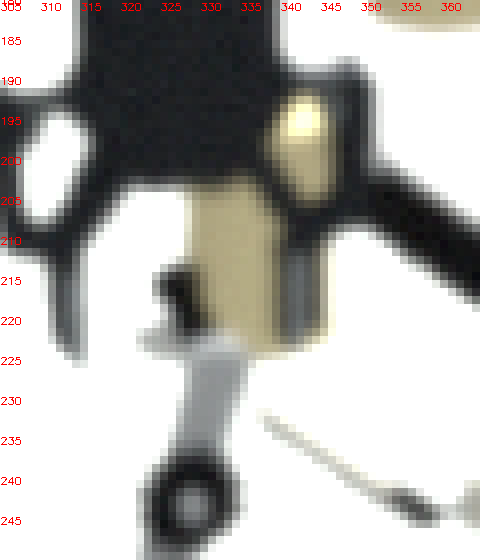

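drive_tool:
  travel:
    - [0,0,0]
    - [0,0,0]
    - [0,0,0]
    - [0,0,0]
    - [0,0,0]
    - [0,0,0]
    - [0,0,0]
    - [0,0,0]
    - [0,0,0]
    - [0,0,0]
  twist: [0,0,0,0,0,0,0,0,0,0]
  fingers: 5
  grip_force: 50

```text
clock: 16.9
position: [0.4838, -0.0106, 0.1719]
eef_rot: [3.124, 0.008, 1.557]
contact_force: [9.5, 0.9, -3.5]
opening: 0.0123
```

Run:
```python
from h import *
go([0,0,0])
p0=np.array([np.cos(np.radians(75)),np.sin(np.radians(75))])*120
for a in range(75,10,-6): q=np.array([np.cos(np.radians(a)),np.sin(np.radians(a))])*120-p0; print(a,(q/30).round(2))
q=np.array([np.cos(np.radians(15)),np.sin(np.radians(15))])*120-p0;print(q/30)
```

```text
clock 16.90 pos [ 0.4838 -0.0106  0.1719] yaw 89.19 F [ 9.5  0.9 -3.5] op 0.0123
travel [  0.173 -16.227   5.452] twist 0.000
75 [0. 0.]
69 [ 0.4  -0.13]
63 [ 0.78 -0.3 ]
57 [ 1.14 -0.51]
51 [ 1.48 -0.76]
45 [ 1.79 -1.04]
39 [ 2.07 -1.35]
33 [ 2.32 -1.69]
27 [ 2.53 -2.05]
21 [ 2.7  -2.43]
15 [ 2.83 -2.83]
[ 2.82842712 -2.82842712]
```

drive_tool:
  travel:
    - [0,0.2,0.06]
    - [0,0.4,0.13]
    - [0,0.6,0.21]
    - [0,0.78,0.3]
    - [0,0.96,0.4]
    - [0,1.14,0.51]
    - [0,1.31,0.63]
    - [0,1.48,0.76]
    - [0,1.64,0.9]
    - [0,1.79,1.04]
  twist: [0,0,0,0,0,0,0,0,0,0]

```text
clock: 17.9
position: [0.5366, -0.0113, 0.1414]
eef_rot: [3.13, 0.007, 1.557]
contact_force: [-7.5, 0.6, 5.7]
opening: 0.0123
```

```bash
python3 v.py s13 305 180 80 70 8;  python3 - <<'E'
from h import *
go([.4838+.0849,-.0106,.1719-.0849])
E
```

```text
clock 17.90 pos [ 0.5366 -0.0113  0.1414] yaw 89.21 F [-7.5  0.6  5.7] op 0.0123
travel [-6.605 -1.764  3.477] twist -0.005
clock 17.95 pos [ 0.5371 -0.0113  0.141 ] yaw 89.20 F [-6.2  1.   5.8] op 0.0122
travel [0.052 1.033 1.811] twist 0.000
```

View pics/s13.png

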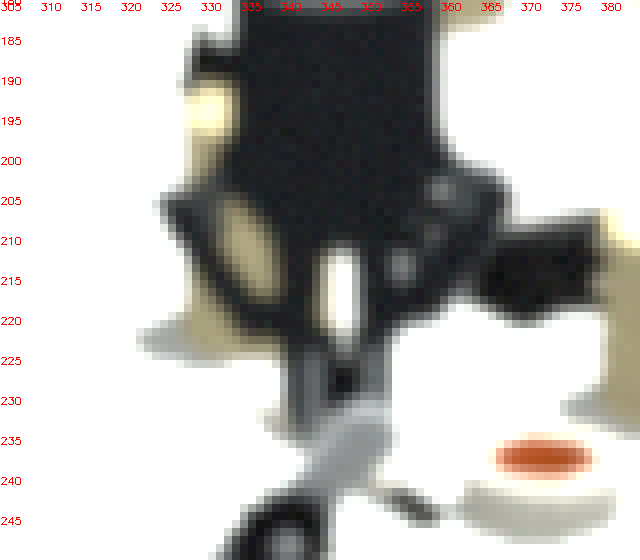

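drive_tool:
  travel:
    - [0,0.14,0.15]
    - [0,0.28,0.31]
    - [0,0.41,0.48]
    - [0,0.53,0.65]
    - [0,0.64,0.83]
    - [0,0.74,1.02]
    - [0,0.83,1.21]
    - [0,0.91,1.4]
    - [0,0.98,1.6]
    - [0,1.04,1.8]
  twist: [0,0,0,0,0,0,0,0,0,0]

```text
clock: 18.95
position: [0.5677, -0.0117, 0.0876]
eef_rot: [3.134, 0.006, 1.557]
contact_force: [-6.0, 1.1, 7.8]
opening: 0.0122
```

```bash
python3 v.py s14 305 200 80 70 8;  python3 - <<'E'
from h import *
go([.4838+.0849,-.0106,.1719-.0849])
E
```

```text
clock 18.95 pos [ 0.5677 -0.0117  0.0876] yaw 89.22 F [-6.   1.1  7.8] op 0.0122
travel [-6.619 -2.774  1.677] twist -0.004
clock 19.00 pos [ 0.568  -0.0117  0.0867] yaw 89.21 F [-5.2  1.   7.4] op 0.0120
travel [ 0.039  0.024 -0.01 ] twist 0.000
```

View pics/s14.png

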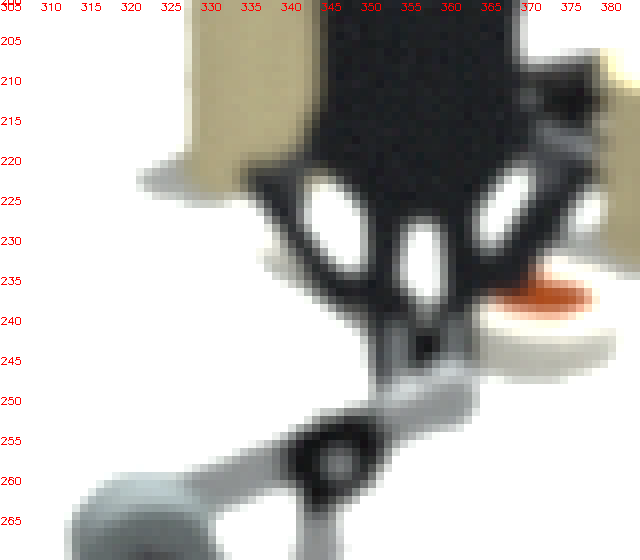

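drive_tool:
  travel:
    - [0,0.01,0.05]
    - [0,0.02,0.1]
    - [0,0.03,0.15]
    - [0,0.04,0.2]
    - [0,0.04,0.2]
    - [0,0.04,0.2]
    - [0,0.04,0.2]
    - [0,0.04,0.2]
    - [0,0.04,0.2]
    - [0,0.04,0.2]
  twist: [0,0,0,0,0,0,0,0,0,0]
  grip_force: 80

```text
clock: 20.0
position: [0.5691, -0.0118, 0.0823]
eef_rot: [3.136, 0.006, 1.557]
contact_force: [-6.0, 0.2, 9.7]
opening: 0.0116
```

```bash
python3 v.py s15 305 200 80 75 8;  python3 - <<'E'
from h import *
go([.4838+.0849,-.0106,.1719-.0849])
E
```

```text
clock 20.00 pos [ 0.5691 -0.0118  0.0823] yaw 89.23 F [-6.   0.2  9.7] op 0.0116
travel [-6.62  -2.818  1.505] twist -0.003
clock 20.05 pos [ 0.5691 -0.0117  0.0823] yaw 89.23 F [-5.7  0.2 10.2] op 0.0113
travel [ 0.036 -0.014 -0.156] twist 0.000
```

View pics/s15.png

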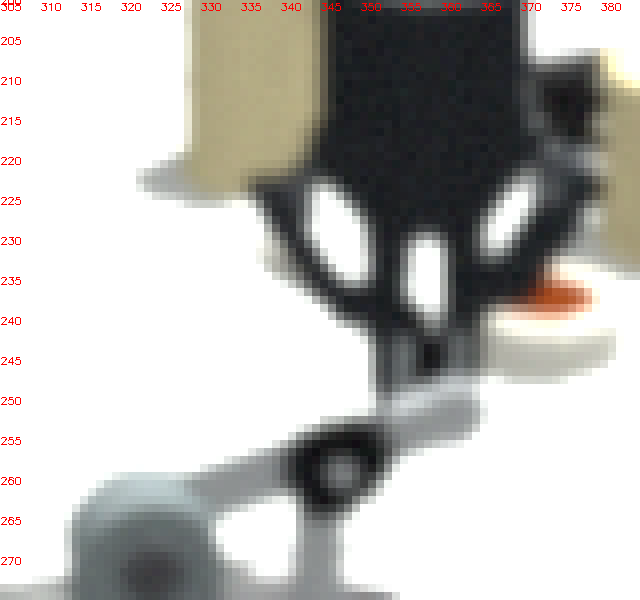

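drive_tool:
  travel:
    - [0,0.01,0.05]
    - [0,0.02,0.1]
    - [0,0.03,0.15]
    - [0,0.04,0.2]
    - [0,0.05,0.25]
    - [0,0.05,0.3]
    - [0,0.05,0.3]
    - [0,0.05,0.3]
    - [0,0.05,0.3]
    - [0,0.05,0.3]
  twist: [0,0,0,0,0,0,0,0,0,0]

```text
clock: 21.05
position: [0.5696, -0.0118, 0.0809]
eef_rot: [-3.14, 0.007, 1.558]
contact_force: [-28.5, 2.7, 44.5]
opening: 0.0119
```

```bash
python3 v.py s16 305 200 80 75 8;  python3 - <<'E'
from h import *
go([.4838+.0849,-.0106,.1719-.0849])
E
```

```text
clock 21.05 pos [ 0.5696 -0.0118  0.0809] yaw 89.28 F [-28.5   2.7  44.5] op 0.0119
travel [-6.615 -2.828  1.481] twist 0.004
clock 21.10 pos [ 0.5695 -0.0118  0.0809] yaw 89.28 F [-28.2   2.8  44.1] op 0.0120
travel [ 0.038 -0.029 -0.205] twist 0.000
```

View pics/s16.png

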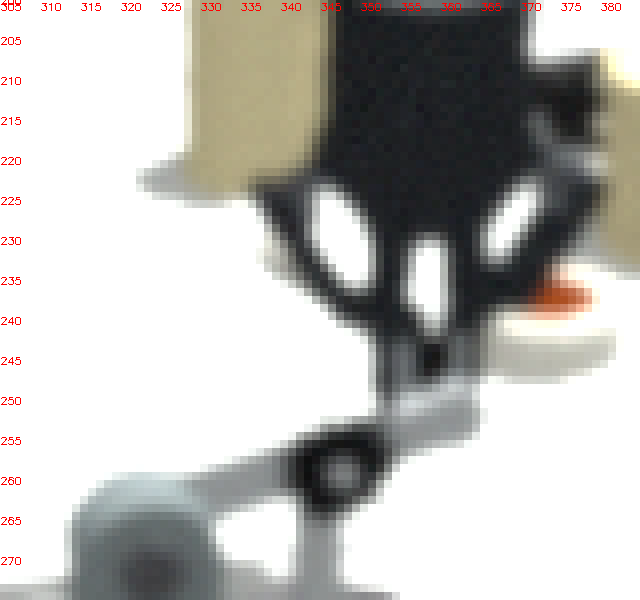

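drive_tool:
  travel:
    - [0,0.03,0.25]
    - [0,0.02,0.2]
    - [0,0.01,0.16]
    - [0,0,0.13]
    - [0,0,0.13]
    - [0,0,0.13]
    - [0,0,0.13]
    - [0,0,0.13]
    - [0,0,0.13]
    - [0,0,0.13]
  twist: [0,0,0,0,0,0,0,0,0,0]

```text
clock: 22.1
position: [0.5692, -0.0118, 0.0816]
eef_rot: [-3.136, 0.007, 1.559]
contact_force: [-16.8, 1.7, 27.0]
opening: 0.0118
```

Run:
```python
from h import *
from workcell import manip
go([.5695,-.0118,.0809])
c=manip.capture("top"); np.savez("top17.npz",**c); d=manip.capture("side"); np.savez("side17.npz",**d)
f=lambda i,k:cv2.convertScaleAbs(cv2.resize(i,None,fx=k,fy=k),alpha=1.8)
cv2.imwrite("pics/g17.png",np.hstack([f(c["pixels"][200:330,320:450],3),f(d["pixels"][205:335,290:420],3)]))
go([.5695,-.0118,.0809])
```

```text
clock 22.10 pos [ 0.5692 -0.0118  0.0816] yaw 89.30 F [-16.8   1.7  27. ] op 0.0118
travel [-0.001  0.012  0.023] twist 0.000
clock 22.20 pos [ 0.5692 -0.0118  0.0816] yaw 89.31 F [-16.3   1.6  26.3] op 0.0120
travel [-0.001  0.012  0.023] twist 0.000
```

View pics/g17.png

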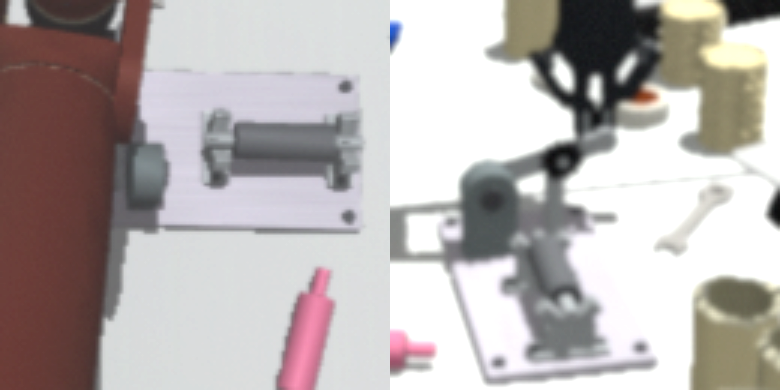

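Run:
```python
from workcell import manip
print(manip.finish_job())
s=manip.observe(); print(s["clock"],s["position"],s["contact_force"],s["opening"])
```

```text
the job is handed in; nothing more can be done
None
the job is handed in; nothing more can be done
```

The roller is in both saddles and released. The tensioner arm is held down at its stop by the handle, and the job was handed in at about 22 s of the 51 s allowed.

**Roller:** I took the smaller grey roller. After I let go, the top view showed both axle ends in their notches and the body centred between the saddles. The side view also agrees with it lying level at the bottom.
- While it was held, I read the side view as a tilt of about 5 degrees. That came from mistaking the bright top of the axle for its end face. Letting go did not move the roller, and the later views fit it lying level.
- I pressed it down with about 28 N before releasing it, which was more than needed.

**Tensioner arm:** I pushed it along its arc until the force rose sharply, from 10 N to about 45 N upward, with under 2 mm more travel. I took that as the stop and eased the push back.
- The last reading before hand-in was about 26 N upward and 16 N backward, against a spring of about 8 N. The position was steady, with an 80 N grip on the handle.
- The last side view shows the arm lying on the stop post.
- The upward push peaked at about 45 N (53 N in total). It acted through the fingers on the handle and stayed well under the 120 N wrist limit.

**Other objects:** I did not touch the can, oil can, spanner, tape or the other rollers. I made no separate measurement of them at the end.

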